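# Find the meter with the stripped bolt and hold its lid open

## Robot

A 6-joint arm with a two-finger parallel gripper is mounted at the origin on the work surface. World frame = base frame: x ahead of the robot, y to its left, z up, the work surface at z = 0. Lengths are in m, angles in degrees, forces in N, time in s.
With the tool pointing down it reaches from about 0.4 to 0.825 m from the base axis. Payload 7 kg.
Tool frame: the origin (TCP) lies at the very end of the fingers, on their centre line; the grasp point (between the pads) lies 19 mm behind it; z points along the fingers, y is the line along which they close (so a half turn about z gives the same grasp; the last joint's range is limited). The gripper opens to 88 mm and grips with 3 to 60 N. Pads are 19 mm wide; open, the fingers measure 130 mm over their backs; the gripper's body (78 mm by 193 mm) begins 47 mm behind the grasp point.
Start: joints at [-56.545, 20.546, 0.682, 0, -70.136, -16.507], TCP at [0.197, -0.646, 0.227] pointing down, gripper open.
Joint ranges: [-176.03, 176.03], [-82.01, 121.73], [-58.28, 71.71], [-173.87, 95.51], [-174.79, -0.11], [-173.66, 173.66]. Speed limits (degrees/s): [136.94, 136.94, 172.46, 180, 180, 180].

## Interface

Orientations are given as [roll, pitch, yaw] about the fixed x, y, z axes, in that order (R = Rz(yaw) Ry(pitch) Rx(roll)).
In Python, from plant import ctrl, cams, workorder gives the robot as it stands.
- The arm moves only by the tool play_rows, never from a script. Its argument "motion" is a list of rows, each an object of numbers: "x", "y", "z": the shift along the tool's x, y, z normalised to -1 to 1, where 1 is 0.025 m; "rx", "ry", "rz": the turn, a rotation vector about the tool's x, y, z normalised to -1 to 1, where 1 is 4 degrees. A call has 1 to 20 rows; each row shifts and turns the commanded pose from where the row before left it, along the tool's axes as they then stand; what a row does not reach is not made up. A row lasts 1/8 s, in which the tool goes at most 62.5 mm and 10.7 degrees, less where a joint would pass 70% of its speed; a pose out of reach is approached as far as the arm can. A call with a number of a shift or a turn outside -1 to 1 is refused whole. A call with a gripper value outside its range is refused whole. "fingers" is the opening, from -1 (shut) to 1 (fully open), set as the call begins (left out, the last holds). The fingers move at their own pace and stop on an object; the grip force is fixed at half the most. Time passes only in rows, so rows that do not move let the fingers close. It gives the time, the measured TCP pose, the force, the opening and the grip force at its end, in the units of the state.
- ctrl.get_obs(): the state, without advancing time (a new reading comes with each control period).
- cams.snapshot(name): name is "scene" or "top"; returns the picture (400x640x3 uint8, blue, green, red); there is no depth.
- cams.get_calibration(name): a dict with "vertical_fov" (degrees; the focal length in pixels is half the picture's height over the tangent of half this angle, whatever the lens; pixels are square), "cx", "cy" (the principal point, pixels), "position" and "rotation" of the camera in the world. Camera axes: x right, y up, looking along -z (the intrinsics and any distortion apply to the point x, -y, -z); pixel columns grow to the right and rows downward; lengths in m; the calibration is good to about 2 mm. A picture is of the moment at which its call begins. get_calibration takes no time and is no camera call.
- workorder.close_job(): hands the job in; it is judged then, once.
The state is a dict: "clock": time; "joint_pos": joint angles; "qvel": joint speeds; "tau": joint torques, N m; "tool_pos": TCP position; "orientation": TCP orientation; "force": force on the tool from outside, world axes, zero at the start; "moment": the same for the moment, N m; "opening": finger opening in m; "gripper_force": force on a finger pad.
Only numpy, scipy, OpenCV 4.12 (cv2) and the standard library are available. Lean on these libraries where they do the work, as an engineer would, in place of code of your own. Each camera call takes 0.05 s, during which the arm holds its last target. There are 200 camera calls.

## Task

One of the three water meters on the bench has an adjusting bolt with a stripped thread: tap the brass bolt heads firmly but without hammering to find the one that sinks in. Then lift only that meter's sprung blue lid, more than half way to upright, and finish while still holding it open there, so that the colleague across the bench can read its register. Leave the other lids shut and the loose things on the bench where they are.

Things in the scene. Friction and masses are not known exactly. Their poses are not given: they have to be found in the camera images.
- meter_1: The left-hand (+y) of three like water meters, each fixed in a grey holder screwed to the bench: blue body 194 mm long, 97 mm across, brass ring, blue lid on top. Origin: under the centre of the meter, on the bench; its x runs along the pipe from the bolt end (about towards the robot) to the lid's tab end, z up. The body cannot move in its holder.
- head_1: Brass hexagon head of meter 1's adjusting bolt, 15 mm across flats, 8 mm high, standing upright on the pipe neck 76 mm from the meter's centre (meter -x side). Origin: centre of the head's top face, 85.5 mm above the bench; it moves with the bolt. The head stands 7 mm clear of its blue boss; the lid hinge begins 22 mm from its axis and is 98 mm high.
- bolt_1 (a joint): How far (m) the bolt of meter 1 has sunk: 0 at the start. A sound bolt stands firm (gives 1 to 2 mm at most under a hard push, and comes back). The stripped one slides down 6 mm to its stop under about 3 N and stays down. Which one it is changes every time and cannot be seen beforehand.
- lid_1 (a joint): Opening angle (rad) of meter 1's lid: 0 shut, 1.57 upright, stop at 1.75. A spring shuts it from any angle when let go (about 1 N to hold at the tab).
- cover_1: Blue round lid of meter 1, 93 mm across, 5 mm thick, lying 92.5 to 97.5 mm above the bench when shut. Origin: on its hinge axis (which lies along the meter's y, on the bolt side, 50 mm from the meter's centre, 94.5 mm high). Its x points across the lid to the tab and turns up with it.
- tab_1 (a point): Centre of the free part of the lifting tab of lid 1, 111 mm from the hinge axis and 10 mm from the end of the tab, 95 mm above the bench when shut. The tab is 16 mm wide, 6 mm thick, sticks out 24.5 mm past the lid's rim, level with the lid, across the lid from the hinge; free air beside it, above it and 35 mm below it.
- meter_2: The middle of three like water meters, each fixed in a grey holder screwed to the bench: blue body 194 mm long, 97 mm across, brass ring, blue lid on top. Origin: under the centre of the meter, on the bench; its x runs along the pipe from the bolt end (about towards the robot) to the lid's tab end, z up. The body cannot move in its holder.
- head_2: Brass hexagon head of meter 2's adjusting bolt, 15 mm across flats, 8 mm high, standing upright on the pipe neck 76 mm from the meter's centre (meter -x side). Origin: centre of the head's top face, 85.5 mm above the bench; it moves with the bolt. The head stands 7 mm clear of its blue boss; the lid hinge begins 22 mm from its axis and is 98 mm high.
- bolt_2 (a joint): How far (m) the bolt of meter 2 has sunk: 0 at the start. A sound bolt stands firm (gives 1 to 2 mm at most under a hard push, and comes back). The stripped one slides down 6 mm to its stop under about 3 N and stays down. Which one it is changes every time and cannot be seen beforehand.
- lid_2 (a joint): Opening angle (rad) of meter 2's lid: 0 shut, 1.57 upright, stop at 1.75. A spring shuts it from any angle when let go (about 1 N to hold at the tab).
- cover_2: Blue round lid of meter 2, 93 mm across, 5 mm thick, lying 92.5 to 97.5 mm above the bench when shut. Origin: on its hinge axis (which lies along the meter's y, on the bolt side, 50 mm from the meter's centre, 94.5 mm high). Its x points across the lid to the tab and turns up with it.
- tab_2 (a point): Centre of the free part of the lifting tab of lid 2, 111 mm from the hinge axis and 10 mm from the end of the tab, 95 mm above the bench when shut. The tab is 16 mm wide, 6 mm thick, sticks out 24.5 mm past the lid's rim, level with the lid, across the lid from the hinge; free air beside it, above it and 35 mm below it.
- meter_3: The right-hand (-y) of three like water meters, each fixed in a grey holder screwed to the bench: blue body 194 mm long, 97 mm across, brass ring, blue lid on top. Origin: under the centre of the meter, on the bench; its x runs along the pipe from the bolt end (about towards the robot) to the lid's tab end, z up. The body cannot move in its holder.
- head_3: Brass hexagon head of meter 3's adjusting bolt, 15 mm across flats, 8 mm high, standing upright on the pipe neck 76 mm from the meter's centre (meter -x side). Origin: centre of the head's top face, 85.5 mm above the bench; it moves with the bolt. The head stands 7 mm clear of its blue boss; the lid hinge begins 22 mm from its axis and is 98 mm high.
- bolt_3 (a joint): How far (m) the bolt of meter 3 has sunk: 0 at the start. A sound bolt stands firm (gives 1 to 2 mm at most under a hard push, and comes back). The stripped one slides down 6 mm to its stop under about 3 N and stays down. Which one it is changes every time and cannot be seen beforehand.
- lid_3 (a joint): Opening angle (rad) of meter 3's lid: 0 shut, 1.57 upright, stop at 1.75. A spring shuts it from any angle when let go (about 1 N to hold at the tab).
- cover_3: Blue round lid of meter 3, 93 mm across, 5 mm thick, lying 92.5 to 97.5 mm above the bench when shut. Origin: on its hinge axis (which lies along the meter's y, on the bolt side, 50 mm from the meter's centre, 94.5 mm high). Its x points across the lid to the tab and turns up with it.
- tab_3 (a point): Centre of the free part of the lifting tab of lid 3, 111 mm from the hinge axis and 10 mm from the end of the tab, 95 mm above the bench when shut. The tab is 16 mm wide, 6 mm thick, sticks out 24.5 mm past the lid's rim, level with the lid, across the lid from the hinge; free air beside it, above it and 35 mm below it.
- cup: Beige plastic cup, 60 mm across, 55 mm high, loose; bystander. Origin: centre of its underside.
- spare_ring: Brass ring, 94 mm outside, 76 mm inside, 20 mm high, lying loose; bystander. Origin: centre of its underside.
- screwdriver: Red-handled screwdriver, 190 mm long, lying loose; bystander. Origin: under its middle, x along it to the tip.
Not all that is in view belongs to the job. Leave any orange, red or turquoise look-alike of the meter_1 alone.

How it is judged:
By the outcome, as a careful person would: the job done as asked, in the order asked, and still so for the second after the job is handed in, while the arm keeps its last pose, push and grip.
It also fails if it takes over 48 s, if anything falls off the work surface, if the arm or the gripper's body presses on something with over 40 N, if the wrist force passes 120 N, or if a joint passes its speed limit or range.

## Working session

There is one attempt and no reset: what is moved stays moved. The work goes in short steps, Python scripts to look and compute and a tool call to move; the robot and the scene stay as the last step left them, time stands still between calls to the robot, and variables do not carry over. Pictures are saved under pics/ and viewed, at most 10 in all, crops included, and the job is handed in when it is done.

Besides the shell and the picture viewer there is one more tool, called after "Call:" in YAML: its name, and indented under it one key for each argument. play_rows: Moves the arm, as the interface text tells. Its arguments: {"type":"object","properties":{"motion":{"type":"array"},"fingers":{"type":"number"}},"required":["motion"]}

```bash
ls; mkdir -p pics; python3 - <<'E'
from plant import ctrl,cams
import cv2
for n in("scene","top"):
    cv2.imwrite(f"pics/{n}0.png",cams.snapshot(n)); print(n,cams.get_calibration(n))
print(ctrl.get_obs())
E
```

```text
pics
scene {'vertical_fov': 45.36133032034153, 'cx': 322.3127463525863, 'cy': 194.8858385017544, 'position': array([ 1.48188567, -0.40289966,  1.41650602]), 'rotation': array([38.42281399, -1.1285193 , 65.03102895])}
top {'vertical_fov': 54.06935604975608, 'cx': 317.4026668284843, 'cy': 200.16125230037034, 'position': array([0.46157837, 0.05452095, 1.2853845 ]), 'rotation': array([  3.74414203,  -0.32406106, -88.8063343 ])}
{'clock': 0.1, 'joint_pos': array([-5.65467226e+01,  2.05881224e+01,  6.39865074e-01, -1.72148542e-02,
       -7.01358198e+01, -1.65059190e+01]), 'qvel': array([ 0.00185397, -0.16721928,  0.11824106,  0.21985691, -0.07895672,
       -0.03543616]), 'tau': array([-1.54879333e-03, -5.84161091e+01,  2.93750238e+01,  7.01553941e+00,
        1.01540811e-02, -5.15859176e-05]), 'tool_pos': array([ 0.19659513, -0.64528816,  0.22571548]), 'orientation': array([ 1.79914789e+02, -8.37260632e-03, -1.63058497e+02]), 'force': array([-0.65345901,  0.75268729, -0.45808246]), 'moment': array([0.05359503, 0.01891676, 0.02488722]), 'gripper_force': 0.0, 'opening': 0.08753624034137343}
```

View pics/scene0.png

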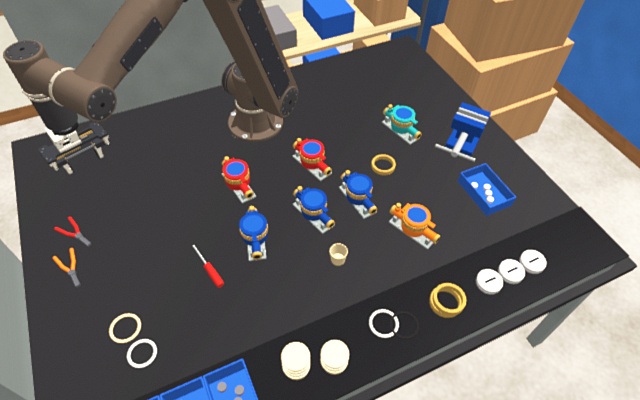

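View pics/top0.png

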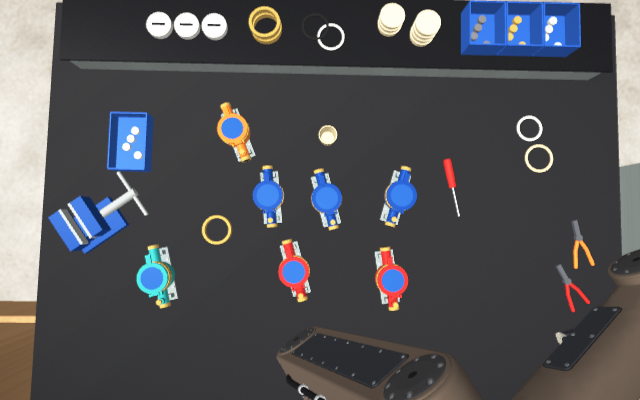

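The candidates are the blue-bodied meters at top-image (267,195), (326,198) and (401,195). The look-alikes to leave alone are orange (232,128), turquoise (153,277) and red (293,271), (391,279). By the description the blue ones are right, with meter_1 on the left at (267,195). I'll check that in a close crop.

```bash
python3 - <<'E'
import cv2
a=cv2.imread("pics/top0.png")[155:235,240:430]
cv2.imwrite("pics/c1.png",cv2.resize(a,None,fx=4.2,fy=4.2,interpolation=cv2.INTER_CUBIC)[:, :798])
b=cv2.imread("pics/scene0.png")[160:265,230:390]
cv2.imwrite("pics/c2.png",cv2.resize(b,None,fx=5,fy=5,interpolation=cv2.INTER_CUBIC))
E
```

```text
(no output)
```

View pics/c1.png

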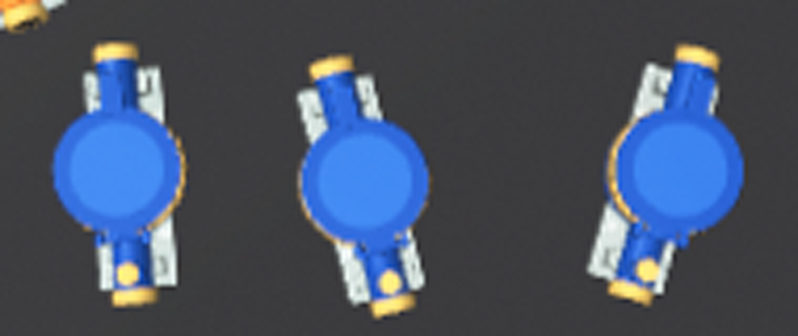

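View pics/c2.png

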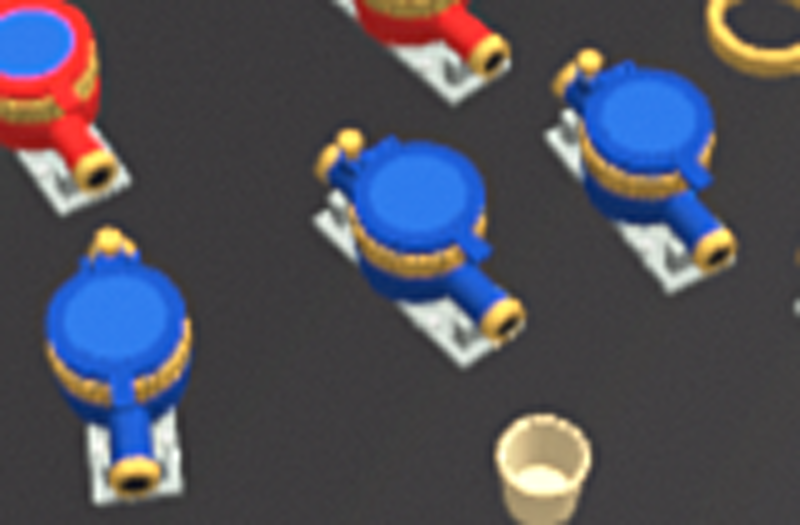

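The crops show three blue bodies with brass heads at crop-1 pixels (128,274), (390,282) and (648,270), and lid centres at (118,170), (365,181) and (680,171). Next I'll fit the poses using both cameras.

```bash
cat > h.py <<'E'
import numpy as np, cv2
from scipy.spatial.transform import Rotation as R
from scipy.optimize import least_squares
from plant import cams
C={n:cams.get_calibration(n) for n in("scene","top")}
def proj(n,P):
    c=C[n]; f=200/np.tan(np.radians(c["vertical_fov"])/2)
    p=R.from_euler("xyz",c["rotation"],degrees=True).as_matrix().T@(np.array(P)-c["position"])
    return np.array([c["cx"]+f*p[0]/-p[2],c["cy"]-f*p[1]/-p[2]])
E
python3 - <<'E'
from h import *
t=lambda u,v:np.array([240+(u+.5)/4.2-.5,155+(v+.5)/4.2-.5])
s=lambda u,v:np.array([230+(u+.5)/5-.5,160+(v+.5)/5-.5])
H=[(t(128,274),s(590,62)),(t(390,282),s(349,140)),(t(648,270),s(108,240))]
L=[(t(118,170),s(648,117)),(t(365,181),s(417,192)),(t(680,171),s(118,319))]
for i in range(3):
    def res(q,k=("top","scene")):
        x,y,a=q; r=[]
        for (im,l,z) in((H,-.076,.0845),(L,0,.0975)):
            for j,n in enumerate(("top","scene")):
                if n in k: r.append(proj(n,[x+l*np.cos(a),y+l*np.sin(a),z])-im[i][j])
        return np.concatenate(r)
    for k in(("top",),("scene",),("top","scene")):
        o=least_squares(res,[.55,.0,0],args=(k,)); x,y,a=o.x
        print(i+1,k,"c",o.x[:2].round(4),"yaw",np.degrees(a).round(1),"head",np.round([x-.076*np.cos(a),y-.076*np.sin(a)],4),"res",o.fun.round(1))
E
```

```text
1 ('top',) c [0.5521 0.2007] yaw 6.0 head [0.4765 0.1927] res [ 0.   0.1 -0.  -0.1]
1 ('scene',) c [0.5497 0.2065] yaw 6.3 head [0.4742 0.1981] res [-0.1 -0.2  0.1  0.2]
1 ('top', 'scene') c [0.5516 0.2028] yaw 6.2 head [0.4761 0.1946] res [-0.6  0.3 -0.7  0.5 -0.7 -0.  -0.6  0.9]
2 ('top',) c [0.5479 0.022 ] yaw 15.4 head [0.4746 0.0018] res [ 0.   0.1 -0.  -0.1]
2 ('scene',) c [0.5438 0.0268] yaw 16.0 head [0.4707 0.0059] res [-0.  -0.1  0.   0.1]
2 ('top', 'scene') c [0.5467 0.0238] yaw 15.7 head [0.4735 0.0033] res [-0.5  0.5 -0.4  0.7 -0.6  0.2 -0.4  0.9]
3 ('top',) c [ 0.5603 -0.2064] yaw -15.6 head [ 0.487 -0.186] res [-0.1  0.2  0.1 -0.2]
3 ('scene',) c [ 0.5597 -0.2003] yaw -13.8 head [ 0.4859 -0.1821] res [ 0.   0.1 -0.  -0.1]
3 ('top', 'scene') c [ 0.5602 -0.2036] yaw -14.7 head [ 0.4867 -0.1843] res [-0.6  0.3 -0.5  0.5 -0.9 -0.2 -0.9  0.3]
```

Call:
play_rows:
  fingers: -1
  motion:
    - {"rz":1}
    - {"rz":1}
    - {"rz":1}
    - {"rz":1}
    - {"rz":1}
    - {"rz":1}
    - {"rz":1}
    - {"rz":0.9}
    - {"x":-0.3,"y":1}
    - {"x":-0.3,"y":1}
    - {"x":-0.3,"y":1}
    - {"x":-0.3,"y":1}
    - {"x":-0.3,"y":1}
    - {"x":-0.3,"y":1}
    - {"x":-0.3,"y":1}
    - {"x":-0.3,"y":1}
    - {"x":-0.3,"y":1}
    - {"x":-0.3,"y":1}
    - {"x":-0.3,"y":1}
    - {"x":-0.3,"y":1}

```text
$.motion[0]: bad value
```

Call:
play_rows:
  motion:
    - {"x":-0.35,"y":1,"z":0.3}
    - {"x":-0.35,"y":1,"z":0.3}
    - {"x":-0.35,"y":1,"z":0.3}
    - {"x":-0.35,"y":1,"z":0.3}
    - {"x":-0.35,"y":1,"z":0.3}
    - {"x":-0.35,"y":1,"z":0.3}
    - {"x":-0.35,"y":1,"z":0.3}
    - {"x":-0.35,"y":1,"z":0.3}
    - {"x":0,"y":0.8,"z":0.4}
    - {}

```text
$.motion[0]: bad value
```

Call:
play_rows:
  fingers: -1
  motion:
    - {"x":0,"y":0,"z":0,"rx":0,"ry":0,"rz":1}
    - {"x":0,"y":0,"z":0,"rx":0,"ry":0,"rz":1}
    - {"x":0,"y":0,"z":0,"rx":0,"ry":0,"rz":1}
    - {"x":0,"y":0,"z":0,"rx":0,"ry":0,"rz":1}
    - {"x":0,"y":0,"z":0,"rx":0,"ry":0,"rz":1}
    - {"x":0,"y":0,"z":0,"rx":0,"ry":0,"rz":1}
    - {"x":0,"y":0,"z":0,"rx":0,"ry":0,"rz":1}
    - {"x":0,"y":0,"z":0,"rx":0,"ry":0,"rz":0.9}
    - {"x":-0.3,"y":1,"z":0,"rx":0,"ry":0,"rz":0}
    - {"x":-0.3,"y":1,"z":0,"rx":0,"ry":0,"rz":0}
    - {"x":-0.3,"y":1,"z":0,"rx":0,"ry":0,"rz":0}
    - {"x":-0.3,"y":1,"z":0,"rx":0,"ry":0,"rz":0}
    - {"x":-0.3,"y":1,"z":0,"rx":0,"ry":0,"rz":0}
    - {"x":-0.3,"y":1,"z":0,"rx":0,"ry":0,"rz":0}
    - {"x":-0.3,"y":1,"z":0,"rx":0,"ry":0,"rz":0}
    - {"x":-0.3,"y":1,"z":0,"rx":0,"ry":0,"rz":0}
    - {"x":-0.3,"y":1,"z":0,"rx":0,"ry":0,"rz":0}
    - {"x":-0.3,"y":1,"z":0,"rx":0,"ry":0,"rz":0}

```text
clock: 2.35
tool_pos: [0.3328, -0.4218, 0.2262]
orientation: [180.0, -0.0, 165.3]
force: [0.4, 0.2, -1.1]
opening: 0.0005
gripper_force: 0.0
```

Call:
play_rows:
  motion:
    - {"x":-0.3,"y":1,"z":0,"rx":0,"ry":0,"rz":0}
    - {"x":-0.3,"y":1,"z":0,"rx":0,"ry":0,"rz":0}
    - {"x":-0.3,"y":1,"z":0.3,"rx":0,"ry":0,"rz":0}
    - {"x":-0.3,"y":1,"z":0.3,"rx":0,"ry":0,"rz":0}
    - {"x":-0.3,"y":1,"z":0.3,"rx":0,"ry":0,"rz":0}
    - {"x":-0.3,"y":1,"z":0.3,"rx":0,"ry":0,"rz":0}
    - {"x":-0.3,"y":1,"z":0.3,"rx":0,"ry":0,"rz":0}
    - {"x":-0.4,"y":1,"z":0.3,"rx":0,"ry":0,"rz":0}
    - {"x":-0.4,"y":1,"z":0.3,"rx":0,"ry":0,"rz":0}
    - {"x":-0.4,"y":1,"z":0.3,"rx":0,"ry":0,"rz":0}
    - {"x":-0.2,"y":0.7,"z":0.3,"rx":0,"ry":0,"rz":0}
    - {"x":0,"y":0,"z":0,"rx":0,"ry":0,"rz":0}
    - {"x":0,"y":0,"z":0,"rx":0,"ry":0,"rz":0}

```text
clock: 3.98
tool_pos: [0.4845, -0.1863, 0.159]
orientation: [-180.0, -0.0, 165.4]
force: [-0.6, 0.9, -0.1]
opening: 0.0004
gripper_force: 0.0
```

```bash
python3 - <<'E'
from h import *
from plant import ctrl
o=ctrl.get_obs(); print(o["tool_pos"],o["orientation"],o["force"],o["joint_pos"])
P=o["tool_pos"]; ims=[]
for n in("top","scene"):
    im=cams.snapshot(n); uv=proj(n,P); print(n,uv)
    u,v=int(uv[0]),int(uv[1]); c=im[v-40:v+40,u-40:u+40]
    c=cv2.resize(c,None,fx=5,fy=5,interpolation=cv2.INTER_CUBIC)
    q=((uv-[u-40,v-40]+.5)*5-.5).astype(int); cv2.circle(c,tuple(map(int,q)),3,(0,255,0),1); ims.append(c)
cv2.imwrite("pics/c3.png",np.hstack(ims))
E
```

```text
[ 0.4845439  -0.18629603  0.15903351] [-1.79991873e+02 -1.94088868e-02  1.65355911e+02] [-0.62756578  0.88692659 -0.1221371 ] [ 6.54398668e-01  9.16126571e+00 -2.43065328e+01  3.25724225e-03
 -5.65530669e+01 -1.05300282e+02]
top [399.12169173 219.55316216]
scene [247.73477695 194.46684851]
```

View pics/c3.png

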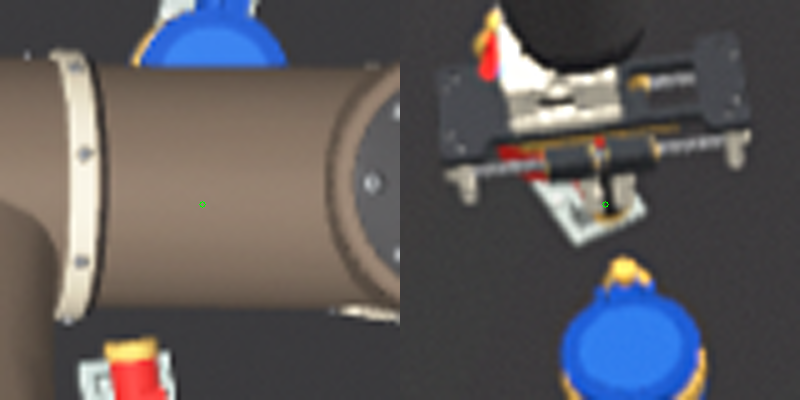

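Call:
play_rows:
  motion:
    - {"x":-0.1,"y":0,"z":0.8,"rx":0,"ry":0,"rz":0}
    - {"x":0,"y":0,"z":0.8,"rx":0,"ry":0,"rz":0}
    - {"x":0,"y":0,"z":0.8,"rx":0,"ry":0,"rz":0}
    - {"x":0,"y":0,"z":0.3,"rx":0,"ry":0,"rz":0}
    - {"x":0,"y":0,"z":0.04,"rx":0,"ry":0,"rz":0}
    - {"x":0,"y":0,"z":0.04,"rx":0,"ry":0,"rz":0}
    - {"x":0,"y":0,"z":0.04,"rx":0,"ry":0,"rz":0}
    - {"x":0,"y":0,"z":0.04,"rx":0,"ry":0,"rz":0}
    - {"x":0,"y":0,"z":0,"rx":0,"ry":0,"rz":0}

```text
clock: 5.2
tool_pos: [0.4873, -0.1867, 0.0877]
orientation: [180.0, 0.0, 165.4]
force: [-0.2, 0.7, 0.4]
opening: 0.0
gripper_force: 0.0
```

Call:
play_rows:
  motion:
    - {"x":0,"y":0,"z":0.04,"rx":0,"ry":0,"rz":0}
    - {"x":0,"y":0,"z":0.04,"rx":0,"ry":0,"rz":0}
    - {"x":0,"y":0,"z":0.04,"rx":0,"ry":0,"rz":0}
    - {"x":0,"y":0,"z":0.04,"rx":0,"ry":0,"rz":0}
    - {"x":0,"y":0,"z":0,"rx":0,"ry":0,"rz":0}

```text
clock: 5.82
tool_pos: [0.4873, -0.1867, 0.0835]
orientation: [180.0, 0.0, 165.3]
force: [0.4, 0.5, 1.7]
opening: 0.0003
gripper_force: 0.5
```

Call:
play_rows:
  motion:
    - {"x":0,"y":0,"z":0.04,"rx":0,"ry":0,"rz":0}
    - {"x":0,"y":0,"z":0.04,"rx":0,"ry":0,"rz":0}
    - {"x":0,"y":0,"z":0,"rx":0,"ry":0,"rz":0}

```text
clock: 6.2
tool_pos: [0.4873, -0.1867, 0.0814]
orientation: [180.0, -0.0, 165.3]
force: [-0.6, 0.8, 0.9]
opening: 0.0005
gripper_force: 0.3
```

Call:
play_rows:
  motion:
    - {"x":0,"y":0,"z":0.04,"rx":0,"ry":0,"rz":0}
    - {"x":0,"y":0,"z":0.04,"rx":0,"ry":0,"rz":0}
    - {"x":0,"y":0,"z":0.04,"rx":0,"ry":0,"rz":0}
    - {"x":0,"y":0,"z":0,"rx":0,"ry":0,"rz":0}

```text
clock: 6.7
tool_pos: [0.4874, -0.1868, 0.0797]
orientation: [-180.0, 0.0, 165.4]
force: [-5.3, 3.8, 14.5]
opening: 0.0002
gripper_force: 7.0
```

It went down 6 mm with little force and then met a firm stop, so bolt 3 looks stripped. I'll tap head 2 for comparison and look at head 3 once the arm has moved away.

Call:
play_rows:
  motion:
    - {"x":0,"y":0,"z":-1,"rx":0,"ry":0,"rz":0}
    - {"x":0,"y":0,"z":-1,"rx":0,"ry":0,"rz":-1}
    - {"x":0,"y":0,"z":-1,"rx":0,"ry":0,"rz":-1}
    - {"x":0,"y":0,"z":-0.6,"rx":0,"ry":0,"rz":-1}
    - {"x":0,"y":0,"z":0,"rx":0,"ry":0,"rz":-1}
    - {"x":0,"y":0,"z":0,"rx":0,"ry":0,"rz":-1}
    - {"x":0,"y":0,"z":0,"rx":0,"ry":0,"rz":-1}
    - {"x":0,"y":0,"z":0,"rx":0,"ry":0,"rz":-1}
    - {"x":0,"y":0,"z":0,"rx":0,"ry":0,"rz":-0.6}
    - {"x":-0.2,"y":0.95,"z":0,"rx":0,"ry":0,"rz":0}
    - {"x":-0.2,"y":0.95,"z":0,"rx":0,"ry":0,"rz":0}
    - {"x":-0.2,"y":0.95,"z":0,"rx":0,"ry":0,"rz":0}
    - {"x":-0.2,"y":0.95,"z":0,"rx":0,"ry":0,"rz":0}
    - {"x":-0.2,"y":0.95,"z":0,"rx":0,"ry":0,"rz":0}
    - {"x":-0.2,"y":0.95,"z":0,"rx":0,"ry":0,"rz":0}
    - {"x":-0.2,"y":0.95,"z":0,"rx":0,"ry":0,"rz":0}
    - {"x":-0.1,"y":0.85,"z":0,"rx":0,"ry":0,"rz":0}
    - {"x":0,"y":0,"z":0,"rx":0,"ry":0,"rz":0}
    - {"x":0,"y":0,"z":0,"rx":0,"ry":0,"rz":0}

```text
clock: 9.07
tool_pos: [0.4724, 0.0037, 0.1684]
orientation: [-180.0, -0.0, -164.2]
force: [-0.6, 0.0, -0.7]
opening: 0.0004
gripper_force: 0.0
```

```bash
python3 - <<'E'
from h import *
im=cams.snapshot("scene"); a=cv2.imread("pics/scene0.png")
f=lambda i:cv2.resize(i[195:265,230:286],None,fx=7,fy=7,interpolation=cv2.INTER_CUBIC)
cv2.imwrite("pics/c4.png",np.hstack([f(a),f(im)]))
E
```

```text
(no output)
```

View pics/c4.png

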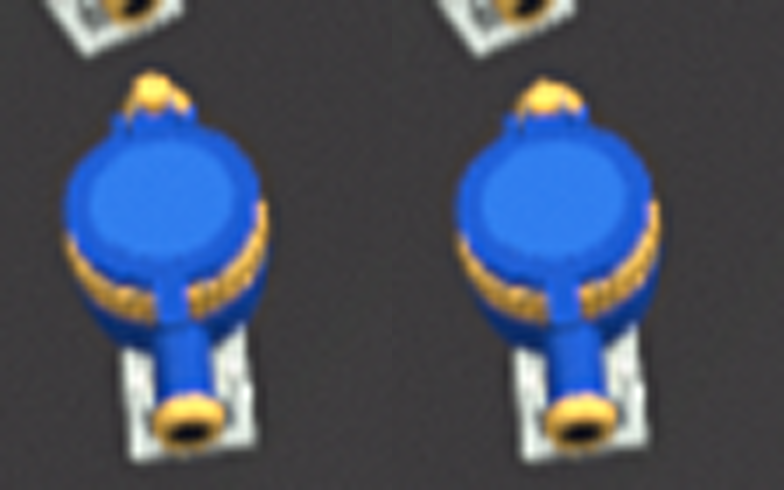

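Head 3 is visibly lower than before (right crop y≈97 against 90 in the left) and stayed down, so meter 3 is the stripped one and needs no further tapping. I'll go to tab 3 next.

Call:
play_rows:
  fingers: 0
  motion:
    - {"x":0,"y":-0.2,"z":0,"rx":0,"ry":0,"rz":1}
    - {"x":0,"y":-0.2,"z":0,"rx":0,"ry":0,"rz":1}
    - {"x":0,"y":0,"z":0,"rx":0,"ry":0,"rz":1}
    - {"x":0,"y":0,"z":0,"rx":0,"ry":0,"rz":1}
    - {"x":0,"y":0,"z":0,"rx":0,"ry":0,"rz":1}
    - {"x":0,"y":0,"z":0,"rx":0,"ry":0,"rz":1}
    - {"x":0,"y":0,"z":0,"rx":0,"ry":0,"rz":1}
    - {"x":0,"y":0,"z":0,"rx":0,"ry":0,"rz":0.6}
    - {"x":-0.9,"y":-0.75,"z":0,"rx":0,"ry":0,"rz":0}
    - {"x":-0.9,"y":-0.75,"z":0,"rx":0,"ry":0,"rz":0}
    - {"x":-0.9,"y":-0.75,"z":0,"rx":0,"ry":0,"rz":0}
    - {"x":-0.9,"y":-0.75,"z":0,"rx":0,"ry":0,"rz":0}
    - {"x":-0.9,"y":-0.75,"z":0,"rx":0,"ry":0,"rz":0}
    - {"x":-0.9,"y":-0.75,"z":0,"rx":0,"ry":0,"rz":0}
    - {"x":-0.9,"y":-0.75,"z":0,"rx":0,"ry":0,"rz":0}
    - {"x":-0.9,"y":-0.75,"z":0,"rx":0,"ry":0,"rz":0}
    - {"x":-0.8,"y":-0.75,"z":0,"rx":0,"ry":0,"rz":0}
    - {"x":0,"y":0,"z":0,"rx":0,"ry":0,"rz":0}
    - {"x":0,"y":0,"z":0,"rx":0,"ry":0,"rz":0}

```text
clock: 11.5
tool_pos: [0.625, -0.2201, 0.168]
orientation: [180.0, -0.1, 165.3]
force: [0.3, 0.3, -0.2]
opening: 0.044
gripper_force: 0.0
```

```bash
python3 - <<'E'
from h import *
from plant import ctrl
o=ctrl.get_obs(); P=o["tool_pos"]; print(P,o["orientation"],o["opening"],o["joint_pos"])
im=cams.snapshot("scene"); uv=proj("scene",P); u,v=map(int,uv)
c=cv2.resize(im[v-50:v+50,u-60:u+60],None,fx=6,fy=6,interpolation=cv2.INTER_CUBIC)
q=((uv-[u-60,v-50]+.5)*6-.5).astype(int); cv2.circle(c,tuple(map(int,q)),3,(0,255,0),1)
Rm=R.from_euler("xyz",o["orientation"],degrees=True).as_matrix()
for s in(-1,1):
    q=((proj("scene",P+Rm@[0,s*o["opening"]/2,0])-[u-60,v-50]+.5)*6-.5).astype(int); cv2.circle(c,tuple(map(int,q)),3,(0,0,255),1)
for k in(.0465,.071):
  q=((proj("scene",[.560+k*.967,-.2045-k*.254,.0975])-[u-60,v-50]+.5)*6-.5).astype(int); cv2.circle(c,tuple(map(int,q)),3,(255,255,0),1)
cv2.imwrite("pics/c5.png",c)
E
```

```text
[ 0.62502547 -0.22008108  0.16804758] [ 1.79997869e+02 -5.47910014e-02  1.65280089e+02] 0.04397724077024925 [-2.58114639e+00  2.16796011e+01 -5.49272102e+00 -1.52848480e-02
 -6.28807966e+01 -1.02131791e+02]
```

View pics/c5.png

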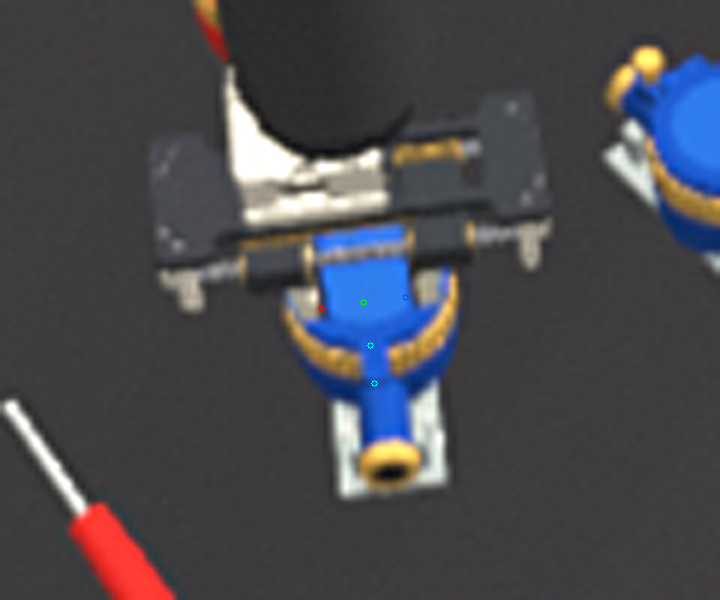

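Call:
play_rows:
  motion:
    - {"x":0.1,"y":0,"z":0.9,"rx":0,"ry":0,"rz":0}
    - {"x":0,"y":-0.04,"z":0.9,"rx":0,"ry":0,"rz":0}
    - {"x":0,"y":0,"z":0.9,"rx":0,"ry":0,"rz":0}
    - {"x":0,"y":0,"z":0.4,"rx":0,"ry":0,"rz":0}
    - {"x":0,"y":0,"z":0.4,"rx":0,"ry":0,"rz":0}
    - {"x":0,"y":0,"z":0,"rx":0,"ry":0,"rz":0}
    - {"x":0,"y":0,"z":0,"rx":0,"ry":0,"rz":0}

```text
clock: 12.42
tool_pos: [0.6235, -0.22, 0.0818]
orientation: [180.0, 0.1, 165.4]
force: [0.9, -0.3, 0.5]
opening: 0.044
gripper_force: 0.0
```

Call:
play_rows:
  fingers: -1
  motion:
    - {"x":0,"y":0,"z":0,"rx":0,"ry":0,"rz":0}
    - {"x":0,"y":0,"z":0,"rx":0,"ry":0,"rz":0}
    - {"x":0,"y":0,"z":0,"rx":0,"ry":0,"rz":0}
    - {"x":0,"y":0,"z":0,"rx":0,"ry":0,"rz":0}
    - {"x":0,"y":0,"z":0,"rx":0,"ry":0,"rz":0}
    - {"x":0,"y":0,"z":0,"rx":0,"ry":0,"rz":0}

```text
clock: 13.18
tool_pos: [0.6226, -0.2217, 0.0813]
orientation: [-179.9, -0.0, 165.3]
force: [-1.6, -7.5, 0.0]
opening: 0.0153
gripper_force: 30.0
```

Call:
play_rows:
  motion:
    - {"x":0,"y":-0.06,"z":0,"rx":0,"ry":0,"rz":0}
    - {"x":-0.03,"y":0,"z":-0.32,"rx":0,"ry":-1,"rz":0}
    - {"x":-0.03,"y":0,"z":-0.32,"rx":0,"ry":-1,"rz":0}
    - {"x":-0.03,"y":0,"z":-0.32,"rx":0,"ry":-1,"rz":0}
    - {"x":-0.03,"y":0,"z":-0.32,"rx":0,"ry":-1,"rz":0}
    - {"x":-0.03,"y":0,"z":-0.32,"rx":0,"ry":-1,"rz":0}
    - {"x":0,"y":0,"z":0,"rx":0,"ry":0,"rz":0}

```text
clock: 14.05
tool_pos: [0.6201, -0.2213, 0.1221]
orientation: [-180.0, 20.1, 165.4]
force: [0.4, -4.2, -0.1]
opening: 0.0158
gripper_force: 30.0
```

```bash
cat > chk.py <<'E'
from h import *
from plant import ctrl
o=ctrl.get_obs(); P=o["tool_pos"]; M=R.from_euler("xyz",o["orientation"],degrees=True).as_matrix()
a=np.radians(-14.7); mx=np.array([np.cos(a),np.sin(a),0]); my=np.array([-np.sin(a),np.cos(a),0])
h=np.array([.560,-.2045,.0945])-.05*mx
g=P-.0135*M[:,2]-h
print("grip point: r",np.hypot(g@mx,g[2]).round(4),"lid deg",np.degrees(np.arctan2(g[2],g@mx)).round(1),"lat",(g@my).round(4))
print("tool tilt",np.degrees(np.arctan2(M[:,2]@mx,-M[2,2])).round(1),"force m-frame",(o["force"]@mx).round(1),(o["force"]@my).round(1),o["force"][2].round(1),"q",o["joint_pos"].round(0),"op",o["opening"],o["gripper_force"])
E
python3 chk.py
```

```text
grip point: r 0.115 lid deg 20.5 lat -0.001
tool tilt 20.1 force m-frame 1.5 -4.0 -0.1 q [  -0.   14.  -32.   12.  -25. -114.] op 0.015759453610685998 30.00867336988449
```

Call:
play_rows:
  motion:
    - {"x":0.01,"y":0,"z":-0.32,"rx":0,"ry":0,"rz":0}
    - {"x":0.04,"y":0,"z":-0.32,"rx":0,"ry":0,"rz":0}
    - {"x":0.06,"y":0,"z":-0.315,"rx":0,"ry":0,"rz":0}
    - {"x":0.08,"y":0,"z":-0.31,"rx":0,"ry":0,"rz":0}
    - {"x":0.1,"y":0,"z":-0.305,"rx":0,"ry":0,"rz":0}
    - {"x":0,"y":0,"z":0,"rx":0,"ry":0,"rz":0}

```text
clock: 14.8
tool_pos: [0.6007, -0.2158, 0.1557]
orientation: [180.0, 20.0, 165.3]
force: [-0.6, -4.6, -2.7]
opening: 0.015
gripper_force: 30.0
```

```bash
python3 chk.py
```

```text
grip point: r 0.1146 lid deg 40.2 lat -0.0006
tool tilt 20.0 force m-frame 0.6 -4.6 -2.7 q [   1.   10.  -32.   11.  -30. -114.] op 0.01503549459947392 29.999297261238098
```

Call:
play_rows:
  motion:
    - {"x":0.1,"y":0,"z":-0.3,"rx":0,"ry":-0.5,"rz":0}
    - {"x":0.11,"y":0,"z":-0.295,"rx":0,"ry":-0.5,"rz":0}
    - {"x":0.12,"y":0,"z":-0.29,"rx":0,"ry":-0.5,"rz":0}
    - {"x":0.13,"y":0,"z":-0.285,"rx":0,"ry":-0.5,"rz":0}
    - {"x":0.14,"y":0,"z":-0.28,"rx":0,"ry":-0.5,"rz":0}
    - {"x":0.15,"y":0,"z":-0.275,"rx":0,"ry":-0.5,"rz":0}
    - {"x":0,"y":0,"z":0,"rx":0,"ry":0,"rz":0}
    - {"x":0,"y":0,"z":0,"rx":0,"ry":0,"rz":0}

```text
clock: 15.8
tool_pos: [0.5701, -0.209, 0.185]
orientation: [-179.8, 31.6, 165.6]
force: [-0.9, 19.1, -12.2]
opening: 0.0152
gripper_force: 29.9
```

```bash
python3 chk.py; python3 - <<'E'
from h import *
im=cams.snapshot("scene")
cv2.imwrite("pics/c6.png",cv2.resize(im[120:290,170:410],None,fx=3.3,fy=3.3,interpolation=cv2.INTER_CUBIC))
E
```

```text
grip point: r 0.1153 lid deg 62.1 lat -0.0018
tool tilt 31.6 force m-frame -5.7 18.3 -12.2 q [  -6.    0.  -55.   52.   -6. -149.] op 0.015244162290674233 29.93770658969879
```

View pics/c6.png

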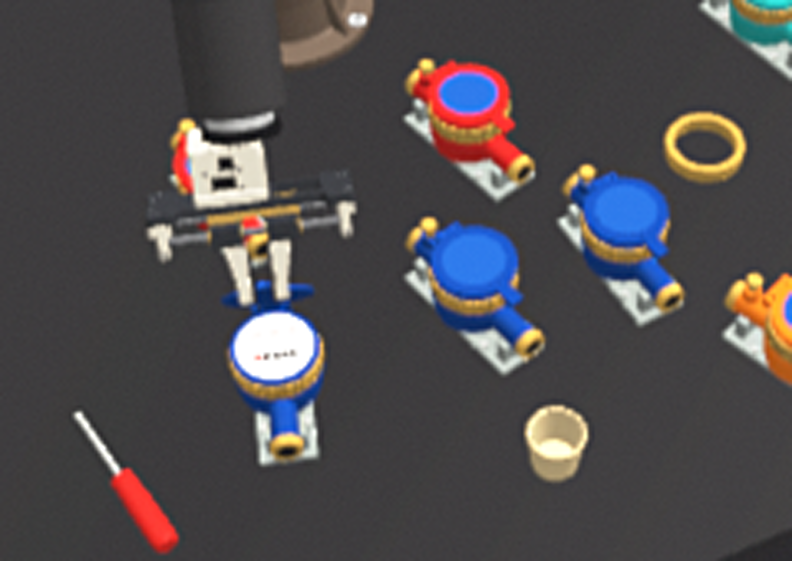

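The lid stands at about 62° with the register visible, and the other lids and loose things are undisturbed. The wrist is near its limits and carries some side force, so I'll ease the tilt back a little.

Call:
play_rows:
  motion:
    - {"x":0.02,"y":0,"z":0,"rx":0,"ry":0.5,"rz":0}
    - {"x":0.02,"y":0,"z":0,"rx":0,"ry":0.5,"rz":0}
    - {"x":0.02,"y":0,"z":0,"rx":0,"ry":0.5,"rz":0}
    - {"x":0,"y":0,"z":0,"rx":0,"ry":0,"rz":0}
    - {"x":0,"y":0,"z":0,"rx":0,"ry":0,"rz":0}
    - {"x":0,"y":0,"z":0,"rx":0,"ry":0,"rz":0}

```text
clock: 16.6
tool_pos: [0.5705, -0.2101, 0.185]
orientation: [-179.7, 26.1, 165.3]
force: [2.6, 30.4, -16.1]
opening: 0.0153
gripper_force: 29.9
```

```bash
python3 chk.py
```

```text
grip point: r 0.1168 lid deg 61.5 lat -0.0027
tool tilt 26.1 force m-frame -5.2 30.0 -16.1 q [   2.    2.  -42.   20.  -22. -124.] op 0.015275617347194355 29.904437363147736
```

Call:
play_rows:
  motion:
    - {"x":0.03,"y":0.06,"z":0.02,"rx":0,"ry":0,"rz":0}
    - {"x":0.03,"y":0.06,"z":0.02,"rx":0,"ry":0,"rz":0}
    - {"x":0,"y":0,"z":0,"rx":0,"ry":0,"rz":0}
    - {"x":0,"y":0,"z":0,"rx":0,"ry":0,"rz":0}

```text
clock: 17.1
tool_pos: [0.5705, -0.209, 0.1851]
orientation: [-179.6, 26.1, 165.3]
force: [2.5, 15.3, -9.9]
opening: 0.0155
gripper_force: 29.9
```

```bash
python3 chk.py
```

```text
grip point: r 0.1166 lid deg 61.7 lat -0.0016
tool tilt 26.1 force m-frame -1.5 15.5 -9.9 q [   2.    2.  -42.   21.  -22. -125.] op 0.015456054536494733 29.932610392570496
```

Those corrections halved the force, so I'll apply the same again.

Call:
play_rows:
  motion:
    - {"x":0.03,"y":0.06,"z":0.03,"rx":0,"ry":0,"rz":0}
    - {"x":0.03,"y":0.06,"z":0.03,"rx":0,"ry":0,"rz":0}
    - {"x":0,"y":0,"z":0,"rx":0,"ry":0,"rz":0}
    - {"x":0,"y":0,"z":0,"rx":0,"ry":0,"rz":0}
    - {"x":0,"y":0,"z":0,"rx":0,"ry":0,"rz":0}
    - {"x":0,"y":0,"z":0,"rx":0,"ry":0,"rz":0}

```text
clock: 17.85
tool_pos: [0.5707, -0.2085, 0.185]
orientation: [-179.5, 26.3, 165.2]
force: [1.2, 6.6, -6.7]
opening: 0.0154
gripper_force: 29.9
```

```bash
python3 chk.py; python3 - <<'E'
from h import *
im=cams.snapshot("scene")
cv2.imwrite("pics/c7.png",cv2.resize(im[170:270,210:330],None,fx=6,fy=6,interpolation=cv2.INTER_CUBIC))
E
```

```text
grip point: r 0.1165 lid deg 61.7 lat -0.001
tool tilt 26.3 force m-frame -0.5 6.7 -6.7 q [   2.    2.  -43.   22.  -21. -126.] op 0.0153766429738878 29.944825172424316
```

View pics/c7.png

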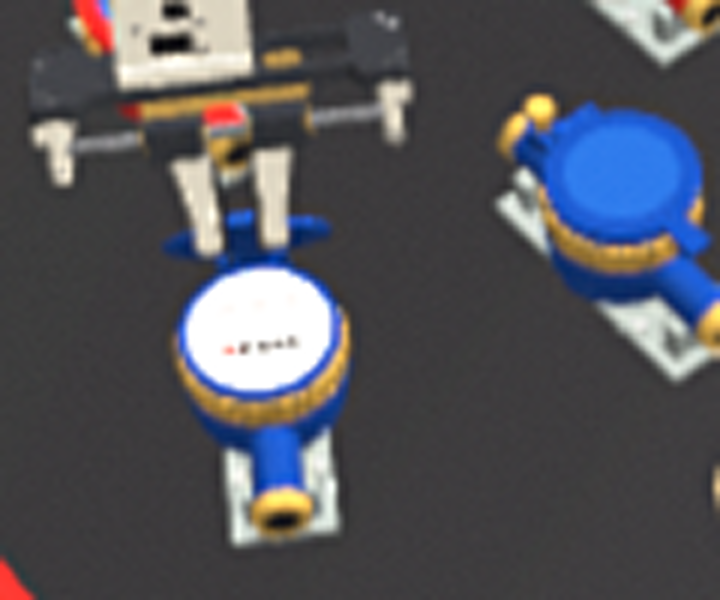

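The lid is held at about 62° by its tab (fingertips near crop pixel (245,245)). The register is in clear view at (262,335), the forces are low and the grip is firm, so I'm handing in.

```bash
python3 -c "
from plant import workorder
print(workorder.close_job())"
```

```text
the job is handed in; nothing more can be done
None
```

Meter 3 (right-hand) has the stripped bolt: its head sank 6 mm and stayed down, so I didn't tap heads 1 and 2. I handed in while holding its lid open at about 62°, with the register in view, lids 1 and 2 shut and nothing loose touched.

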